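# Press microscope accessories into the foam drawer and shut it

## Task

Put the microscope's two loose metal accessories away: lay the filter slider and the T-shaped bracket in their matching cutouts in the drawer's foam and press each one down until it is fully home, level with the foam. With both home, push the drawer fully shut, and leave the flask and the jar where they are.

Things in the scene. Friction and masses are not known exactly. Their poses are not given: they have to be found in the camera images.
- slider_c (a point): Filter slider: loose flat aluminium paddle, 16 mm thick, 140 g, flat on the bench. Blade 84 (x) x 34 (y) mm with three round windows; a tab 24 (x) x 16 (y) mm continues it at its +x end. Point: the blade's centre, 8 mm above its underside; x towards the tab, z up. Can be gripped across its 34 mm here. Slider and bracket lie one left, one right of the drawer, either way.
- bracket_c (a point): T-bracket: loose flat aluminium T, 16 mm thick, 130 g, flat on the bench. Crossbar 24 (x) x 80 (y) mm; the stem, 24 mm wide, leaves the crossbar's middle towards +x and ends 52 mm from this point. Point: the crossbar's centre, 8 mm above the underside; z up. Can be gripped across the stem, 34 mm from this point.
- slider_home (a point): Where slider_c must end, same axes: middle of the blade in the slider's cutout, which is 15 mm deep with 3 mm play (5 mm beside the tab). Foam top 7 mm above this point; top of the seated part 8 mm above it. Laid in the mouth, the part rests on four sprung foam lips (on the blade's long sides, 28 mm from its middle), its underside about 6 mm below the foam's top. Moves with the drawer.
- bracket_home (a point): Where bracket_c must end, same axes (stem towards the cabinet): middle of the crossbar in the T-shaped cutout; depth, play, heights as for the slider; lips on the crossbar's long sides, 29 mm from its middle. Either part goes down only when pressed with 8 to 14 N, best on its top at this point (crossbar or blade middle), until it stops on the cutout's floor.
- drawer (a joint): How far the drawer is open, m: 0 shut, 0.175 fully out; it starts nearly fully out. It slides level along x of drawer_push, about 3 N of friction, and stays where left. Only 8 mm free above the foam inside the cabinet: a part standing high stops the drawer.
- drawer_push (a point): Middle of the outer face of the drawer's plain front panel, 24 mm above the bench. Panel 224 mm wide, 12 mm thick, from 4 to 44 mm above the bench (dark grey foam, top at 42 mm, pale cutout floors). x points into the cabinet, the way to push; z up. The cabinet (224 mm wide, top 62 mm above the bench) does not move.
- flask: Bystander: clear flat culture flask lying on the bench, 70 x 85 x 28 mm with a white cap at its +y end; origin under its centre.
- jar: Bystander: small capped jar, 52 mm across and 58 mm high, upright; origin under its centre.
There are look-alikes about, which are no part of the job. What is shaped like the part that bears bracket_c but turquoise is not meant.

How it is judged:
On the way, in this order (a step that is already met when the one before it is completed fails the run):
1. one of the two parts has been pressed home in its cutout while the drawer is out (value of joint drawer above 0.1 m and ((horizontal distance between slider_c and slider_home below 0.006 m and z of slider_c in the frame of slider_home between -0.0025 and 0.0025 m and angle between the x axis of slider_c and the x axis of slider_home, either way round below 0.1 rad and angle between slider_c's own z axis and vertical below 0.06 rad) or (horizontal distance between bracket_c and bracket_home below 0.006 m and z of bracket_c in the frame of bracket_home between -0.0025 and 0.0025 m and angle between the x axis of bracket_c and the x axis of bracket_home, either way round below 0.1 rad and angle between bracket_c's own z axis and vertical below 0.06 rad))), for 0.2 s.
2. both parts are home in their cutouts while the drawer is out (value of joint drawer above 0.1 m and horizontal distance between slider_c and slider_home below 0.006 m and z of slider_c in the frame of slider_home between -0.0025 and 0.0025 m and angle between the x axis of slider_c and the x axis of slider_home, either way round below 0.1 rad and angle between each of slider_c, bracket_c's own z axis and vertical below 0.06 rad and horizontal distance between bracket_c and bracket_home below 0.006 m and z of bracket_c in the frame of bracket_home between -0.0025 and 0.0025 m and angle between the x axis of bracket_c and the x axis of bracket_home, either way round below 0.1 rad), for 0.2 s.
At the end, for the whole second after the job is handed in: Slider and bracket each lie home in their own cutout (centre within 6 mm sideways and 2.5 mm in height of its home point, turned the right way within 0.1 rad, level within 0.06 rad), at rest, and the drawer is shut to within 5 mm (horizontal distance between slider_c and slider_home below 0.006 m and z of slider_c in the frame of slider_home between -0.0025 and 0.0025 m and angle between the x axis of slider_c and the x axis of slider_home, either way round below 0.1 rad and angle between each of slider_c, bracket_c's own z axis and vertical below 0.06 rad and horizontal distance between bracket_c and bracket_home below 0.006 m and z of bracket_c in the frame of bracket_home between -0.0025 and 0.0025 m and angle between the x axis of bracket_c and the x axis of bracket_home, either way round below 0.1 rad and value of joint drawer below 0.005 m and linear speed of each of slider, bracket below 0.02 m/s); the robot touches nothing.
It fails at once if the flask is moved more than 25 mm (distance of flask from where it was at the start of the episode above 0.025 m).
It fails at once if the jar is moved more than 25 mm (distance of jar from where it was at the start of the episode above 0.025 m).
It also fails if it takes over 72 s, if anything falls off the work surface, if the arm or the gripper's body presses on something with over 40 N, if the wrist force passes 120 N, or if a joint passes its speed limit or range.

## Robot

A 7-joint arm with a two-finger parallel gripper is mounted at the origin on the work surface. World frame = base frame: x ahead of the robot, y to its left, z up, the work surface at z = 0. Lengths are in m, angles in rad, forces in N, time in s.
With the tool pointing down it reaches from about 0.4 to 0.925 m from the base axis. Payload 4.1 kg.
Tool frame: the origin (TCP) lies midway between the tips of the shut fingers; the grasp point (between the pads) lies robot.pinch_z behind it (robot.pinch_z is the distance from the TCP to the grasp point, in m); x points along the fingers, z is the direction in which the jaws open and shut, and the axes are right-handed (so a half turn about x gives the same grasp; the last joint's range is limited). The gripper opens to 85 mm and grips with 20 to 120 N. Pads are 22 mm wide; open, the fingers measure 114 mm over their backs; the gripper's body (76 mm by 85 mm) begins 54 mm behind the grasp point. The pads swing forward as they close: fully open they stand 13 mm farther back than shut.
Start: joints at [-1.373, 0.398, 0.045, 1.537, -0.019, 1.207, -0.051], TCP at [0.19, 0.622, 0.231] pointing down, gripper open.
Joint ranges: [-2.82, 2.82], [-0.49, 2.23], [-1.37, 1.46], [0, 2.46], [-1.36, 4.5], [0.23, 2], [-2.94, 2.94]. Speed limits (rad/s): [2.57, 2.57, 3.14, 3.14, 3.14, 3.14, 3.14].

## Interface

Orientations are given as [roll, pitch, yaw] about the fixed x, y, z axes, in that order (R = Rz(yaw) Ry(pitch) Rx(roll)).
In Python, from station import robot gives the robot as it stands.
- The arm moves only by the tool arm_command, never from a script. Its argument "increments" is a list of rows, each a list of 5 numbers: the shift along the world's x, y, z scaled (see below), then the turn about the world's z scaled (see below), then the gripper's target within -1 to 1 (fully open at 1, half-way at 0, shut at -1). A call has exactly 8 rows; each row is the pose to reach, as a shift and turn from the pose commanded when the call began; what a row does not reach only later rows make up. The controller multiplies each number of a shift by 600 mm and each number of a turn by 90 degrees. A row lasts 1/10 s, in which the tool goes at most 50 mm and 8.59 degrees, less where a joint would pass 70% of its speed; a pose out of reach is approached as far as the arm can. A call with a number of a shift or a turn outside -1 to 1 is refused whole. A call with a gripper value outside its range is refused whole. The fingers move at their own pace and stop on an object; "squeeze" is the grip in N (left out, the last holds). Time passes only in rows, so rows that repeat a pose let the fingers close, or fill a call up. It gives the time, the measured TCP pose, the force and the opening at its end, in the units of the state.
- robot.get_obs(): the state, without advancing time (a new reading comes with each control period).
- robot.get_image(name): name is "scene" or "top"; returns the picture (420x560x3 uint8, blue, green, red); there is no depth.
- robot.camera_info(name): a dict with "fx", "fy", "cx", "cy" (pixels), "xyz" and "orientation" of the camera in the world. Camera axes: x right, y down, z forward; pixel columns grow to the right and rows downward; lengths in m; the calibration is good to about 2 mm. A picture is of the moment at which its call begins. camera_info takes no time and is no camera call.
- robot.finish_job(): hands the job in, once; it reports no verdict.
The state is a dict: "clock": time; "joint_positions": joint angles; "dq": joint speeds; "effort": joint torques, N m; "ee_pos": TCP position; "orientation": TCP orientation; "ft_force": force on the tool from outside, world axes, zero at the start; "ft_torque": the same for the moment, N m; "gripper_width": opening from 0.0 (shut) to 1.0 (fully open).
Only numpy, scipy, OpenCV 4.12 (cv2) and the standard library are available. Lean on these libraries where they do the work, as an engineer would, in place of code of your own. Each camera call takes 0.05 s, during which the arm holds its last target.

## Working session

There is one attempt and no reset: what is moved stays moved. The work goes in short steps, Python scripts to look and compute and a tool call to move; the robot and the scene stay as the last step left them, time stands still between calls to the robot, and variables do not carry over. Pictures are saved under pics/ and viewed, and the job is handed in when it is done.

Besides the shell and the picture viewer there is one more tool, called after "Emit:" by a JSON object that holds its "method" and its "body". arm_command: Moves the arm, as the interface text tells. Its arguments: {"type":"object","properties":{"increments":{"type":"array","items":{"type":"array","items":{"type":"number","minimum":-1,"maximum":1}}},"squeeze":{"type":"number"}},"required":["increments"]}

```bash
mkdir -p pics; ls
python3 - <<'E'
from station import robot
import cv2
print(robot.get_obs()); print(robot.pinch_z)
for n in("scene","top"):
    im=robot.get_image(n); cv2.imwrite(f"pics/{n}0.png",im); print(n,robot.camera_info(n))
E
```

```text
pics
{'clock': 0.0, 'joint_positions': array([-1.37300389,  0.39921463,  0.04499102,  1.53790609, -0.01870767,
        1.20689154, -0.05071071]), 'dq': array([ 0.00045082,  0.00134573, -0.00100737,  0.00090542,  0.00064385,
        0.00121263,  0.00177433]), 'effort': array([ 4.92172912e-04, -4.75138414e+01,  1.36453047e+00, -2.54223400e+01,
        1.14658262e-02,  9.52716800e-03, -1.59585017e-06]), 'ee_pos': array([0.18985933, 0.62097754, 0.23023636]), 'orientation': array([-3.08404418,  1.56879769, -1.80990262]), 'ft_force': array([-0.54490941, -0.15105387, -0.14895991]), 'ft_torque': array([ 0.02698349,  0.00944663, -0.05019513]), 'gripper_width': 0.9988110836097631}
0.0187
scene {'fx': 526.7718927410773, 'fy': 526.7718927410773, 'cx': 285.139103411496, 'cy': 215.38555914050738, 'xyz': array([ 1.30753936, -1.05288173,  1.0054609 ]), 'orientation': array([-2.23587063,  0.00335108,  0.62625373])}
top {'fx': 466.22028482740484, 'fy': 466.22028482740484, 'cx': 277.62036072581157, 'cy': 214.95379438711572, 'xyz': array([ 0.41920052, -0.0647026 ,  1.31436472]), 'orientation': array([-2.98965433, -0.00457265, -1.55645469])}
```

View pics/scene0.png

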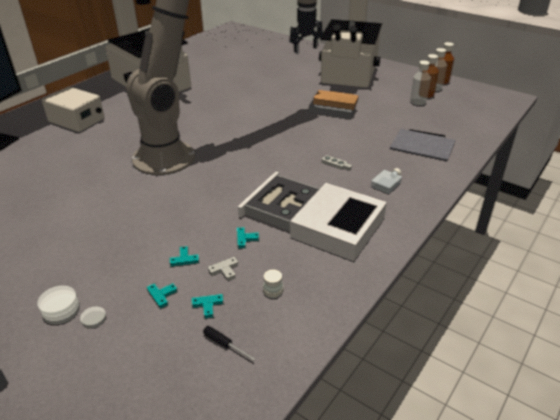

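View pics/top0.png

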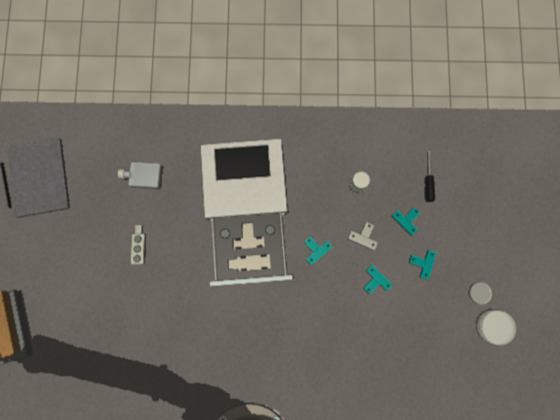

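The top view shows these T-shapes: a bare aluminium one at (364,236) and turquoise look-alikes at (318,250), (405,221), (425,263) and (377,279). I choose the aluminium T. The slider is the paddle with three windows at (138,246); the flask at (144,175) and the jar at (361,180) are bystanders. Next is a close crop to check the choice.

Run:
```python
import cv2,numpy as np
t=cv2.imread("pics/top0.png"); s=cv2.imread("pics/scene0.png")
def c(im,x0,y0,x1,y1,k): return cv2.resize(im[y0:y1,x0:x1],None,fx=k,fy=k,interpolation=cv2.INTER_CUBIC)
cv2.imwrite("pics/c1.png",c(t,195,205,300,295,7))
a=c(t,110,215,165,275,7);b=c(t,335,210,390,270,7)
cv2.imwrite("pics/c2.png",np.hstack([a,b]))
cv2.imwrite("pics/c3.png",c(s,200,140,400,300,4))
```

```text
(no output)
```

View pics/c1.png

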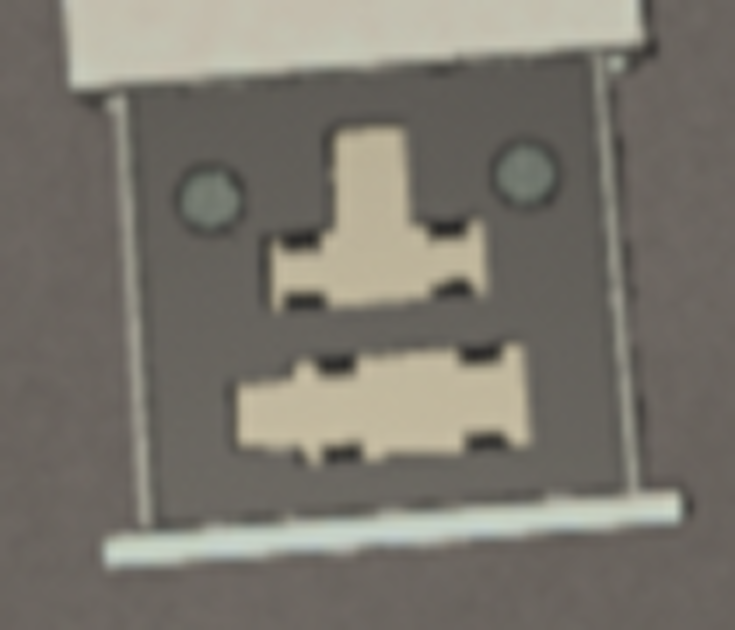

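View pics/c2.png

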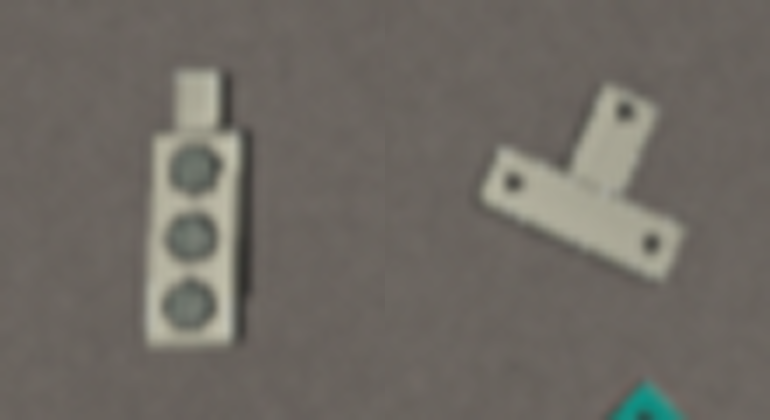

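View pics/c3.png

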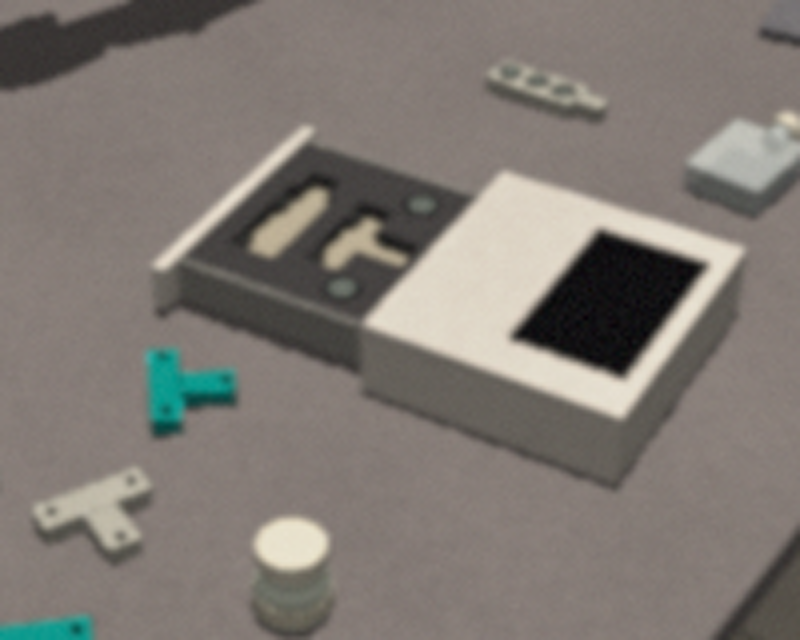

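The crop confirms it: a plain aluminium T with its stem up and to the right, and a three-window slider with its tab up (+x). In the foam, the T cutout is nearer the cabinet and the slider cutout has its tab end to the left (+y). Now I'll measure.

```bash
cat > h.py <<'E'
import cv2,numpy as np
from scipy.spatial.transform import Rotation as R
from station import robot
CI={n:robot.camera_info(n) for n in("scene","top")}
def w(n,px,z):
    c=CI[n];px=np.atleast_2d(np.asarray(px,float))
    d=np.c_[(px[:,0]-c['cx'])/c['fx'],(px[:,1]-c['cy'])/c['fy'],np.ones(len(px))]
    d=d@R.from_euler('xyz',c['orientation']).as_matrix().T
    t=(z-c['xyz'][2])/d[:,2]
    return (c['xyz']+d*t[:,None])[:,:2]
def proj(n,p):
    c=CI[n];q=(np.atleast_2d(p)-c['xyz'])@R.from_euler('xyz',c['orientation']).as_matrix()
    return np.c_[q[:,0]/q[:,2]*c['fx']+c['cx'],q[:,1]/q[:,2]*c['fy']+c['cy']]
def snap(n,tag):
    im=robot.get_image(n);cv2.imwrite(f"pics/{tag}.png",im);return im
K=8
def contour(im,box,f):
    x0,y0,x1,y1=box
    u=cv2.resize(im[y0:y1,x0:x1],None,fx=K,fy=K,interpolation=cv2.INTER_CUBIC)
    m=f(u.astype(int)).astype(np.uint8)*255
    cs,_=cv2.findContours(m,cv2.RETR_EXTERNAL,cv2.CHAIN_APPROX_NONE)
    cs=sorted(cs,key=cv2.contourArea,reverse=True)
    # px of upsampled centre: (u+.5)/K-.5
    return [ (c[:,0,:]+.5)/K-.5+[x0,y0] for c in cs if cv2.contourArea(c)>K*K*20],m
def rect(p):
    r=cv2.minAreaRect((p*1e3).astype(np.float32));return r
E
python3 - <<'E'
from h import *
t=cv2.imread("pics/top0.png")
bright=lambda u:(u.min(2)>135)
for nm,box in(("slider",(110,215,165,275)),("T",(335,210,390,270))):
    cs,m=contour(t,box,bright)
    for c in cs[:2]:
        p=w("top",c,.016); M=cv2.moments((p*1e3).astype(np.float32)[:,None]); 
        print(nm,rect(p),"cent",M['m10']/M['m00'],M['m01']/M['m00'],"area",M['m00'],'poly',cv2.approxPolyDP((p*1e3).astype(np.float32)[:,None],4,True)[:,0].round(1).tolist())
pale=lambda u:(u[:,:,2]>150)
cs,m=contour(t,(222,218,285,276),pale);cv2.imwrite("pics/m.png",m)
for c in cs:
    for z in(.027,.042):
        p=w("top",c,z);print("cut",z,rect(p),cv2.approxPolyDP((p*1e3).astype(np.float32)[:,None],3,True)[:,0].round(1).tolist())
cs,m=contour(t,(203,270,300,292),lambda u:u.min(2)>140)
for c in cs:
    p=w("top",c,.044);print("panel",rect(p))
E
```

```text
slider ((530.134765625, 322.5411071777344), (107.42217254638672, 33.87936019897461), 1.225830078125) cent 519.6042399842216 322.2825825201112 area 2481.3996910476126 poly [[583.9000244140625, 317.8999938964844], [582.2999877929688, 331.1000061035156], [560.5, 329.1000061035156], [555.0999755859375, 338.8999938964844], [476.5, 335.3999938964844], [481.3999938964844, 304.6000061035156], [558.0, 306.8999938964844], [558.2000122070312, 317.3999938964844], [548.5, 310.8999938964844], [535.0999755859375, 315.29998779296875], [532.5999755859375, 323.20001220703125], [540.4000244140625, 333.79998779296875], [551.7000122070312, 332.70001220703125], [564.5999755859375, 316.0]]
T ((568.9901733398438, -314.2928466796875), (78.59153747558594, 62.01519012451172), 66.93052673339844) cent 558.8276712248108 -309.816237384506 area 2323.6728215431795 poly [[574.7999877929688, -274.0], [555.7000122070312, -269.0], [527.2999877929688, -338.5], [545.2000122070312, -344.0], [557.0999755859375, -319.0], [593.2999877929688, -334.29998779296875], [586.4000244140625, -321.8999938964844], [600.5, -317.600006103
[... 2272 characters left out ...]
, (68.2646713256836, 82.69599914550781), 4.436075210571289) [[551.2000122070312, -29.399999618530273], [546.0999755859375, -9.699999809265137], [555.5999755859375, -0.20000000298023224], [589.0, 3.299999952316284], [588.0, 26.0], [552.0999755859375, 27.100000381469727], [541.0, 34.400001525878906], [542.0999755859375, 51.20000076293945], [521.5, 50.599998474121094], [527.0999755859375, 43.900001525878906], [526.9000244140625, 32.599998474121094], [521.2000122070312, 27.700000762939453], [524.7999877929688, -7.0], [533.5, -19.200000762939453], [527.9000244140625, -29.899999618530273]]
panel ((434.69036865234375, 2.7784194946289062), (13.839102745056152, 222.75328063964844), 5.573042869567871)
```

View pics/m.png

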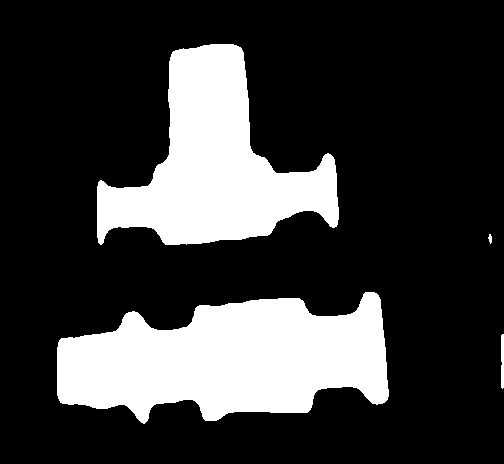

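Run:
```python
from h import *
o=robot.get_obs()
M=R.from_euler('xyz',o['orientation']).as_matrix()
print(M.round(3)); print("jaw yaw deg",np.degrees(np.arctan2(M[1,2],M[0,2])))
t=cv2.imread("pics/top0.png")
for th in(125,135,145):
  for nm,box in(("slider",(110,215,165,275)),("T",(335,210,390,270))):
    cs,m=contour(t,box,lambda u:u.min(2)>th); m=cv2.morphologyEx(m,cv2.MORPH_CLOSE,np.ones((5,5)))
    p=w("top",cs[0],.016); print(th,nm,[np.round(v,1) for v in rect(p)])
for th in(125,140,155):
  cs,m=contour(t,(222,218,285,276),lambda u:u[:,:,2]>th)
  for c in cs[:2]: print(th,"cut",[np.round((np.array(a)+b)/2,1) for a,b in zip(rect(w("top",c,.027)),rect(w("top",c,.042)))])
# cabinet front edge, lower-row px
for px in((206,216),(285,212)): print("cab",w("top",px,.062))
# scene view of parts
s=cv2.imread("pics/scene0.png")
for nm,box in(("slider",(315,150,358,172)),("T",(203,252,242,284))):
    cs,m=contour(s,box,lambda u:u.min(2)>135)
    p=w("scene",cs[0],.016); print("scene",nm,[np.round(v,1) for v in rect(p)])
```

```text
[[-0.    -0.956  0.292]
 [-0.002  0.292  0.956]
 [-1.    -0.    -0.002]]
jaw yaw deg 73.00072577146769
125 slider [array([530. , 322.6]), array([109.2,  34.9]), np.float64(1.1)]
125 T [array([ 569.1, -314.5]), array([80.1, 64. ]), np.float64(66.8)]
135 slider [array([530.1, 322.5]), array([107.4,  33.9]), np.float64(1.2)]
135 T [array([ 569. , -314.3]), array([78.6, 62. ]), np.float64(66.9)]
145 slider [array([518. , 313.4]), array([80.4, 15.4]), np.float64(1.3)]
145 T [array([ 568.8, -314.2]), array([76.9, 59.4]), np.float64(66.8)]
125 cut [array([482.1,   8. ]), array([ 42.9, 115.4]), np.float64(5.8)]
125 cut [array([556.8,  12.5]), array([71.4, 85.6]), np.float64(4.8)]
140 cut [array([482.1,   8.2]), array([ 40.9, 113.7]), np.float64(5.8)]
140 cut [array([556.9,  11.9]), array([69.8, 83.8]), np.float64(3.3)]
155 cut [array([482.1,   8.4]), array([ 39.5, 112.5]), np.float64(5.7)]
155 cut [array([556.8,  11.1]), array([68.5, 82.2]), np.float64(1.6)]
cab [[0.60522765 0.12668676]]
cab [[ 0.61945524 -0.08763539]]
scene slider [array([567.7, 328.1]), array([35. , 34.5]), np.float64(7.6)]
scene T [array([ 569.4, -312.6]), array([81.8, 66.3]), np.float64(66.5)]
```

Emit:
{"method": "arm_command", "body": {"increments": [[0.417, -0.383, 0, -0.6, 0.3], [0.417, -0.383, 0, -0.6, 0.3], [0.417, -0.383, 0, -0.6, 0.3], [0.417, -0.383, 0, -0.6, 0.3], [0.417, -0.383, 0, -0.6, 0.3], [0.417, -0.383, 0, -0.6, 0.3], [0.417, -0.383, 0, -0.6, 0.3], [0.417, -0.383, 0, -0.6, 0.3]], "squeeze": 60}}

```text
clock: 0.9
ee_pos: [0.4459, 0.3848, 0.2314]
orientation: [-1.165, 1.566, -0.846]
ft_force: [0.3, -0.5, -0.0]
gripper_width: 0.648
```

Emit:
{"method": "arm_command", "body": {"increments": [[0.13, -0.117, -0.1, -0.6, 0.3], [0.13, -0.117, -0.1, -0.6, 0.3], [0.13, -0.117, -0.1, -0.6, 0.3], [0.13, -0.117, -0.1, -0.6, 0.3], [0.13, -0.117, -0.1, -0.6, 0.3], [0.13, -0.117, -0.1, -0.6, 0.3], [0.13, -0.117, -0.1, -0.6, 0.3], [0.13, -0.117, -0.1, -0.6, 0.3]]}}

```text
clock: 1.7
ee_pos: [0.5175, 0.3221, 0.1708]
orientation: [-1.862, 1.57, -2.471]
ft_force: [-0.2, 0.7, -0.3]
gripper_width: 0.651
```

Emit:
{"method": "arm_command", "body": {"increments": [[0, 0, 0, -0.598, 0.3], [0, 0, 0, -0.598, 0.3], [0, 0, 0, -0.598, 0.3], [0, 0, 0, -0.598, 0.3], [0, 0, 0, -0.598, 0.3], [0, 0, 0, -0.598, 0.3], [0, 0, 0, -0.598, 0.3], [0, 0, 0, -0.598, 0.3]]}}

```text
clock: 2.5
ee_pos: [0.5178, 0.322, 0.1709]
orientation: [-0.88, 1.57, -2.428]
ft_force: [-0.1, 0.3, -0.3]
gripper_width: 0.653
```

```bash
cat >> h.py <<'E'
def jaw():
    o=robot.get_obs();M=R.from_euler('xyz',o['orientation']).as_matrix()
    return np.degrees(np.arctan2(M[1,2],M[0,2])),o['ee_pos'].round(4),M[:,0].round(4),o['ft_force'].round(2),o['gripper_width'],o['clock']
def crop(im,x0,y0,x1,y1,k): return cv2.resize(im[y0:y1,x0:x1],None,fx=k,fy=k,interpolation=cv2.INTER_CUBIC)
E
python3 - <<'E'
from h import *
print(jaw(),robot.get_obs()['joint_positions'][6])
t=snap("top","t1");s=snap("scene","s1")
e=robot.get_obs()['ee_pos'];print(proj("top",e),proj("scene",e))
cv2.imwrite("pics/c4.png",np.hstack([crop(t,100,190,180,290,4),crop(s,300,80,380,180,4)]))
E
```

```text
(np.float64(-88.71180823203046), array([0.5178, 0.322 , 0.1709]), array([-6.e-04, -5.e-04, -1.e+00]), array([-0.12,  0.33, -0.33]), 0.6527575443242842, 2.5) -1.8513891479037397
[[118.54074941 243.35548458]] [[335.80575552 120.26873344]]
```

View pics/c4.png

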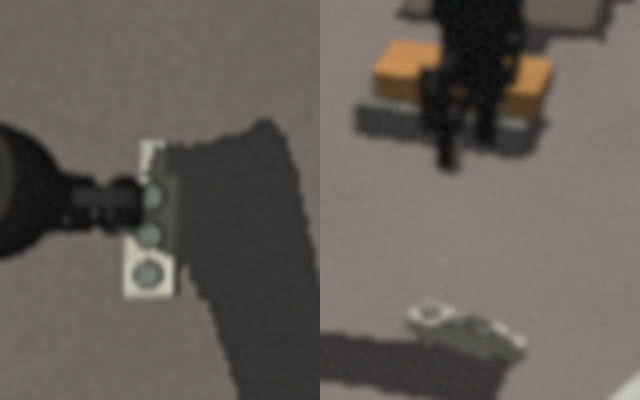

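Emit:
{"method": "arm_command", "body": {"increments": [[0, 0, -0.08, 0, 0.3], [0, 0, -0.16, 0, 0.3], [0, 0, -0.22, 0, 0.3], [0, 0, -0.25, 0, 0.3], [0, 0, -0.275, 0, 0.3], [0, 0, -0.275, 0, 0.3], [0, 0, -0.275, 0, 0.3], [0, 0, -0.275, 0, 0.3]]}}

```text
clock: 3.4
ee_pos: [0.5197, 0.3223, 0.0082]
orientation: [2.147, 1.567, 0.597]
ft_force: [-0.6, -0.4, 0.5]
gripper_width: 0.65
```

Run:
```python
from h import *
print(jaw())
t=snap("top","t2");s=snap("scene","s2")
cv2.imwrite("pics/c5.png",np.hstack([crop(t,100,200,180,290,4),crop(s,300,110,380,200,4)]))
```

```text
(np.float64(-88.8166687147459), array([0.5197, 0.3223, 0.0082]), array([ 0.0028,  0.0019, -1.    ]), array([-0.58, -0.41,  0.47]), 0.6501235631312602, 3.4)
```

View pics/c5.png

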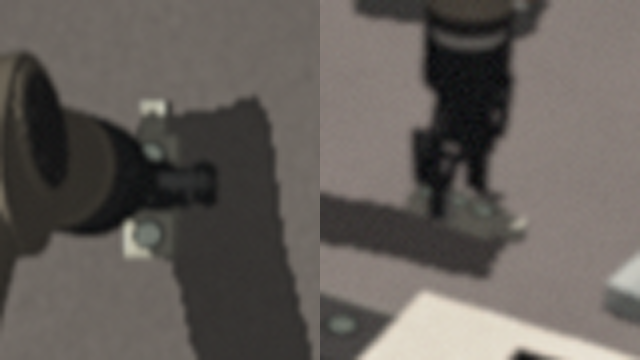

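Both fingers straddle the blade (top view: lower edge near (138,246)). Closing.

Emit:
{"method": "arm_command", "body": {"increments": [[0, 0, 0, 0, -1], [0, 0, 0, 0, -1], [0, 0, 0, 0, -1], [0, 0, 0, 0, -1], [0, 0, 0, 0, -1], [0, 0, 0, 0, -1], [0, 0, 0, 0, -1], [0, 0, 0, 0, -1]]}}

```text
clock: 4.3
ee_pos: [0.5188, 0.322, 0.0074]
orientation: [2.42, 1.57, 0.87]
ft_force: [-0.4, -0.7, 7.5]
gripper_width: 0.377
```

Emit:
{"method": "arm_command", "body": {"increments": [[0, 0, 0.06, 0, -1], [0, 0, 0.13, 0, -1], [0, 0, 0.2, 0.1, -1], [-0.01, -0.08, 0.2, 0.19, -1], [-0.02, -0.16, 0.2, 0.28, -1], [-0.03, -0.24, 0.2, 0.37, -1], [-0.04, -0.32, 0.2, 0.46, -1], [-0.05, -0.4, 0.2, 0.525, -1]]}}

```text
clock: 5.1
ee_pos: [0.4873, 0.0797, 0.1262]
orientation: [2.999, 1.571, 2.278]
ft_force: [1.2, -0.3, -2.1]
gripper_width: 0.375
```

Emit:
{"method": "arm_command", "body": {"increments": [[-0.009, -0.08, 0, 0.09, -1], [-0.009, -0.143, 0, 0.18, -1], [-0.009, -0.143, 0, 0.27, -1], [-0.009, -0.143, 0, 0.36, -1], [-0.009, -0.143, 0, 0.45, -1], [-0.009, -0.143, 0, 0.524, -1], [-0.009, -0.143, 0, 0.524, -1], [-0.009, -0.143, 0, 0.524, -1]]}}

```text
clock: 5.9
ee_pos: [0.4825, -0.0043, 0.1262]
orientation: [2.982, 1.57, 3.077]
ft_force: [0.4, -0.7, -2.5]
gripper_width: 0.375
```

Run:
```python
from h import *
print(jaw())
t=snap("top","t3");s=snap("scene","s3")
cv2.imwrite("pics/c6.png",np.hstack([crop(t,195,170,305,300,3),crop(s,230,120,340,250,3)]))
```

```text
(np.float64(5.435412910506255), array([ 0.4825, -0.0043,  0.1262]), array([-3.e-04,  0.e+00, -1.e+00]), array([ 0.37, -0.7 , -2.47]), 0.37516735578291843, 5.9)
```

View pics/c6.png

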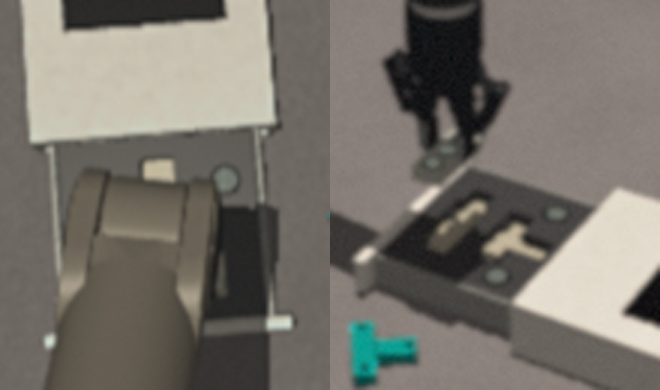

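Emit:
{"method": "arm_command", "body": {"increments": [[0.001, 0.001, -0.04, 0.002, -1], [0.001, 0.001, -0.08, 0.002, -1], [0.001, 0.001, -0.107, 0.002, -1], [0.001, 0.001, -0.107, 0.002, -1], [0.001, 0.001, -0.107, 0.002, -1], [0.001, 0.001, -0.107, 0.002, -1], [0.001, 0.001, -0.107, 0.002, -1], [0.001, 0.001, -0.107, 0.002, -1]]}}

```text
clock: 6.8
ee_pos: [0.4841, -0.0035, 0.0629]
orientation: [0.167, 1.569, 0.268]
ft_force: [0.1, 0.8, -1.7]
gripper_width: 0.38
```

Run:
```python
from h import *
print(jaw())
s=snap("scene","s4");t=snap("top","t4")
cv2.imwrite("pics/c7.png",crop(s,225,130,325,250,5))
cv2.imwrite("pics/c7b.png",crop(t,195,170,305,300,5)[:600])
```

```text
(np.float64(5.764725379103701), array([ 0.4841, -0.0035,  0.0629]), array([ 1.6e-03,  5.0e-04, -1.0e+00]), array([ 0.14,  0.82, -1.68]), 0.3796547087561823, 6.8)
```

View pics/c7.png

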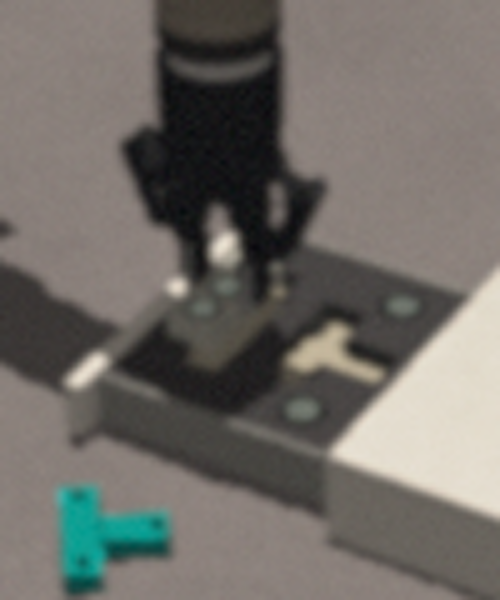

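View pics/c7b.png

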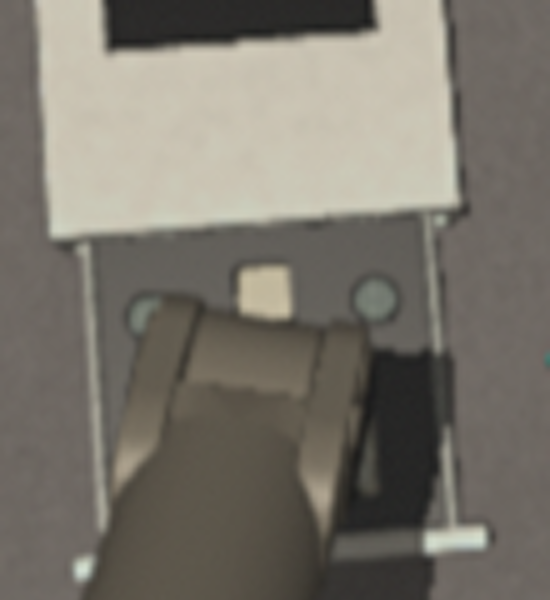

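Run:
```python
from h import *
def foot(shape,c,yaw,z,g=0):
    if shape=='s': p=[(-42-g,-17-g),(42+g,-17-g),(42+g,-8-g),(66+g,-8-g),(66+g,8+g),(42+g,8+g),(42+g,17+g),(-42-g,17+g)]
    else: p=[(-12-g,-40-g),(12+g,-40-g),(12+g,-12-g),(52+g,-12-g),(52+g,12+g),(12+g,12+g),(12+g,40+g),(-12-g,40+g)]
    p=np.array(p)/1e3;a=np.radians(yaw);q=p@np.array([[np.cos(a),np.sin(a)],[-np.sin(a),np.cos(a)]])+c
    return np.c_[q,np.full(len(q),z)]
def draw(n,im,box,k,items,out):
    x0,y0,x1,y1=box;u=crop(im,*box,k)
    for P,col in items:
        q=((proj(n,P)-[x0,y0]+.5)*k-.5).round().astype(int);cv2.polylines(u,[q],True,col,1)
    cv2.imwrite(out,u)
H=np.array([.4833,-.0037]);T=np.array([.5369,.0103])
it=[(foot('s',H,95.7,.042,3),(0,255,0)),(foot('t',T,5.7,.042,3),(0,255,0)),(foot('s',H,95.7,.027,3),(0,0,255)),(foot('t',T,5.7,.027,3),(0,0,255))]
draw("scene",cv2.imread("pics/scene0.png"),(230,165,330,235),7,it,"pics/d1.png")
draw("top",cv2.imread("pics/top0.png"),(215,215,290,285),7,it,"pics/d2.png")
e=np.array([.4841,-.0035])
it=[(foot('s',e,95.7,.0555+.016),(0,255,0)),(foot('s',e,95.7,.0555),(0,0,255))]
draw("scene",cv2.imread("pics/s4.png"),(230,165,330,235),7,it,"pics/d3.png")
```

```text
(no output)
```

View pics/d1.png

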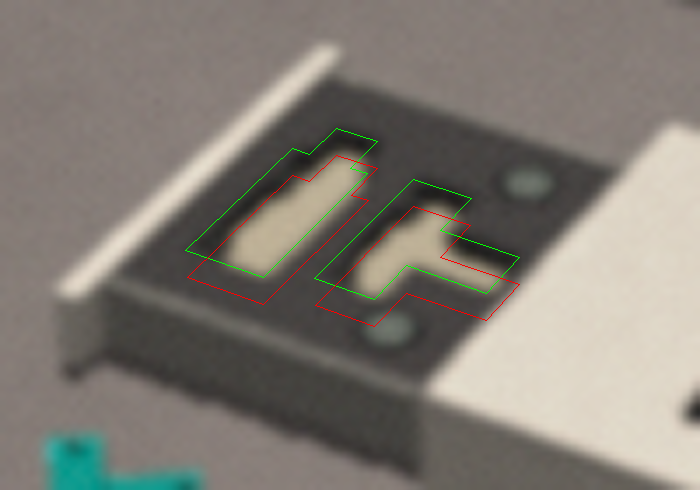

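View pics/d2.png

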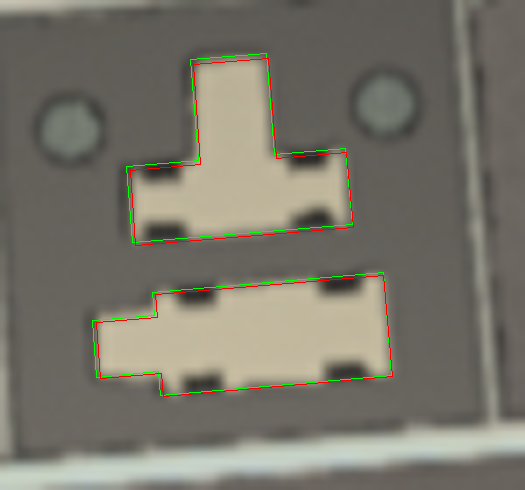

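View pics/d3.png

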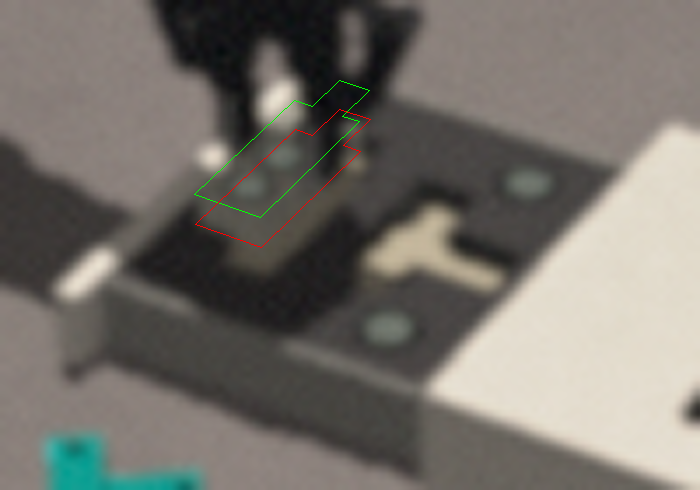

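The projected mouth outlines fit both cutouts in both views, and the held slider sits over its cutout. Lowering it onto the lips.

Emit:
{"method": "arm_command", "body": {"increments": [[-0.001, 0, -0.01, 0, -1], [-0.001, 0, -0.018, 0, -1], [-0.001, 0, -0.022, 0, -1], [-0.001, 0, -0.025, 0, -1], [-0.001, 0, -0.028, 0, -1], [-0.001, 0, -0.03, 0, -1], [-0.001, 0, -0.03, 0, -1], [-0.001, 0, -0.03, 0, -1]]}}

```text
clock: 7.7
ee_pos: [0.4834, -0.0035, 0.0443]
orientation: [-0.01, 1.57, 0.09]
ft_force: [0.6, 0.4, -1.6]
gripper_width: 0.376
```

Emit:
{"method": "arm_command", "body": {"increments": [[0, 0, -0.001, 0, -1], [0, 0, -0.002, 0, -1], [0, 0, -0.002, 0, -1], [0, 0, -0.002, 0, -1], [0, 0, -0.002, 0, -0.35], [0, 0, -0.002, 0, 0.1], [0, 0, -0.002, 0, 0.1], [0, 0, -0.002, 0, 0.1]]}}

```text
clock: 8.5
ee_pos: [0.4819, -0.0037, 0.0426]
orientation: [3.124, 1.569, -3.058]
ft_force: [0.1, 0.2, -0.6]
gripper_width: 0.546
```

Run:
```python
from h import *
print(jaw())
s=snap("scene","s5")
cv2.imwrite("pics/c8.png",crop(s,230,150,330,235,7))
```

```text
(np.float64(5.763003268663498), array([ 0.4819, -0.0037,  0.0426]), array([-1.8e-03, -1.0e-04, -1.0e+00]), array([ 0.08,  0.21, -0.64]), 0.5462291485252464, 8.5)
```

View pics/c8.png

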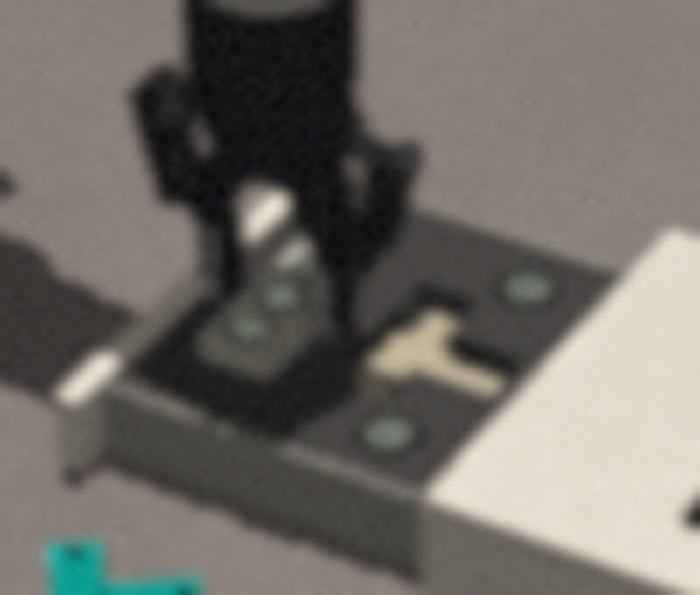

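Released: the weight has left the wrist and the slider is lying in its mouth. Raising and shutting the fingers.

Emit:
{"method": "arm_command", "body": {"increments": [[0, 0, 0.03, 0, 0.1], [0, 0, 0.06, 0, 0.1], [0, 0, 0.07, 0, -1], [0.002, 0, 0.07, 0, -1], [0.002, 0, 0.07, 0, -1], [0.002, 0, 0.07, 0, -1], [0.002, 0, 0.07, 0, -1], [0.002, 0, 0.07, 0, -1]]}}

```text
clock: 9.35
ee_pos: [0.4837, -0.0037, 0.0845]
orientation: [-2.919, 1.57, -2.819]
ft_force: [-0.9, 0.1, 0.4]
gripper_width: -0.002
```

Run:
```python
from h import *
print(jaw())
s=snap("scene","s6")
cv2.imwrite("pics/c9.png",crop(s,230,150,330,235,7))
```

```text
(np.float64(5.765760259230293), array([ 0.4837, -0.0037,  0.0845]), array([-9.e-04, -3.e-04, -1.e+00]), array([-0.87,  0.08,  0.38]), -0.0023758311762757736, 9.35)
```

View pics/c9.png

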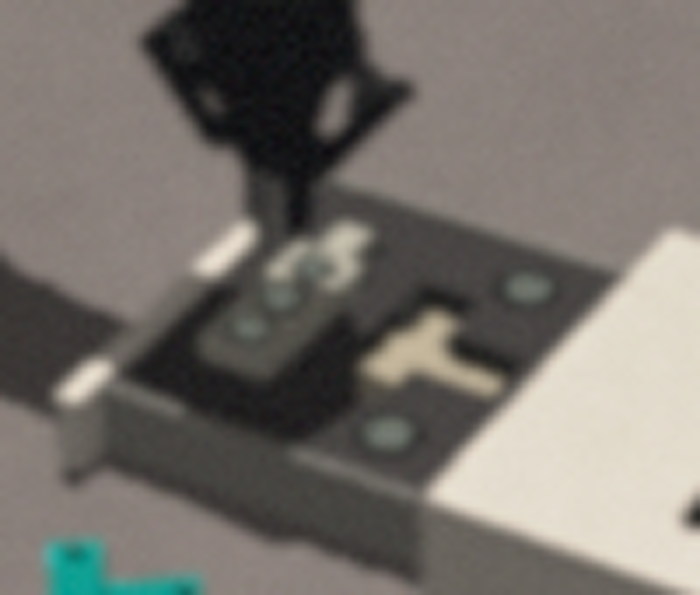

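Emit:
{"method": "arm_command", "body": {"increments": [[0, 0, -0.03, 0, -1], [0, 0, -0.045, 0, -1], [0, 0, -0.05, 0, -1], [0, 0, -0.053, 0, -1], [0, 0, -0.055, 0, -1], [0, 0, -0.057, 0, -1], [0, 0, -0.057, 0, -1], [0, 0, -0.057, 0, -1]]}}

```text
clock: 10.2
ee_pos: [0.4845, -0.0036, 0.0512]
orientation: [0.038, 1.57, 0.138]
ft_force: [-1.5, -0.1, 3.0]
gripper_width: -0.002
```

Emit:
{"method": "arm_command", "body": {"increments": [[0, 0, -0.002, 0, -1], [0, 0, -0.004, 0, -1], [0, 0, -0.006, 0, -1], [0, 0, -0.006, 0, -1], [0, 0, -0.006, 0, -1], [0, 0, -0.006, 0, -1], [0, 0, -0.006, 0, -1], [0, 0, -0.006, 0, -1]]}}

```text
clock: 11.0
ee_pos: [0.485, -0.0036, 0.048]
orientation: [0.115, 1.569, 0.215]
ft_force: [-1.3, 0.3, 7.1]
gripper_width: -0.002
```

Emit:
{"method": "arm_command", "body": {"increments": [[0, 0, -0.003, 0, -1], [0, 0, -0.006, 0, -1], [0, 0, -0.008, 0, -1], [0, 0, -0.008, 0, -1], [0, 0, -0.008, 0, -1], [0, 0, -0.008, 0, -1], [0, 0, -0.008, 0, -1], [0, 0, -0.008, 0, -1]]}}

```text
clock: 11.8
ee_pos: [0.4852, -0.0036, 0.0431]
orientation: [0.015, 1.569, 0.115]
ft_force: [-1.3, 0.3, 6.3]
gripper_width: 0.003
```

Emit:
{"method": "arm_command", "body": {"increments": [[0, 0, -0.001, 0, -1], [0, 0, -0.002, 0, -1], [0, 0, -0.003, 0, -1], [0, 0, -0.003, 0, -1], [0, 0, -0.003, 0, -1], [0, 0, -0.003, 0, -1], [0, 0, -0.003, 0, -1], [0, 0, -0.003, 0, -1]]}}

```text
clock: 12.6
ee_pos: [0.4867, -0.0034, 0.043]
orientation: [0.191, 1.566, 0.291]
ft_force: [-2.4, 1.1, 19.9]
gripper_width: 0.0
```

Emit:
{"method": "arm_command", "body": {"increments": [[0, 0, 0.08, 0, -1], [0, 0, 0.162, 0.05, -1], [0.03, -0.08, 0.162, 0.14, -1], [0.05, -0.16, 0.162, 0.23, 0.18], [0.075, -0.24, 0.162, 0.32, 0.18], [0.1, -0.32, 0.162, 0.41, 0.18], [0.12, -0.4, 0.162, 0.5, 0.18], [0.14, -0.46, 0.162, 0.59, 0.18]]}}

```text
clock: 13.4
ee_pos: [0.5642, -0.2678, 0.1371]
orientation: [1.113, 1.57, 2.118]
ft_force: [0.5, 0.7, -0.4]
gripper_width: 0.595
```

Run:
```python
from h import *
print(jaw())
s=snap("scene","s7");t=snap("top","t7")
cv2.imwrite("pics/ca.png",np.hstack([crop(t,195,200,300,295,5),crop(s,230,165,280,260,5)]))
cs,m=contour(t,(205,225,300,282),lambda u:u[:,:,2]>150)
```

```text
(np.float64(57.56149213023087), array([ 0.5642, -0.2678,  0.1371]), array([-6.e-04,  1.e-03, -1.e+00]), array([ 0.46,  0.68, -0.45]), 0.5945736049324066, 13.4)
```

View pics/ca.png

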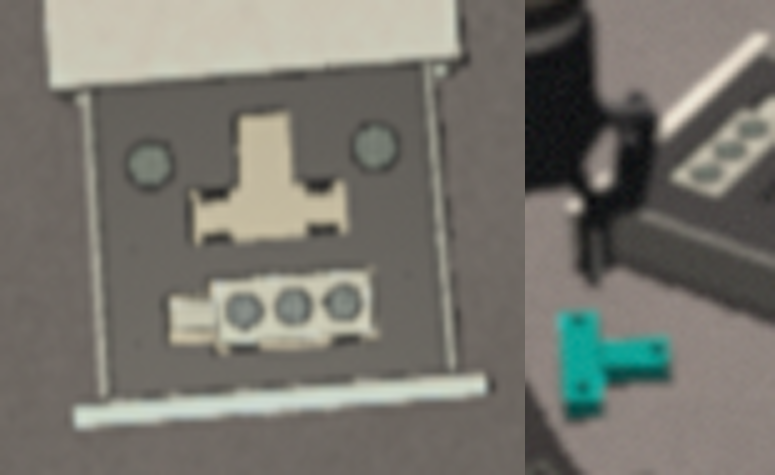

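View pics/s7.png

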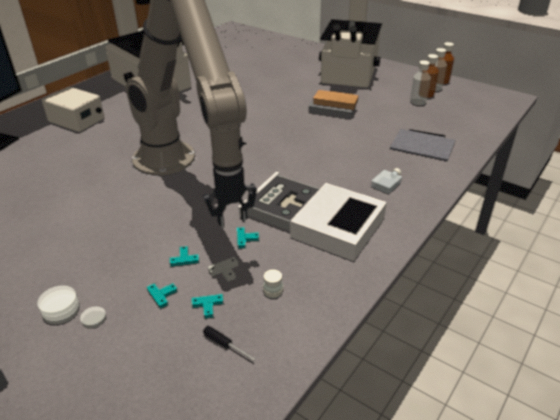

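The slider is flush in its cutout (top view, about (254,261)). I'll re-measure the drawer, T cutout and slider in this clear view.

Run:
```python
from h import *
t=cv2.imread("pics/t7.png");t0=cv2.imread("pics/top0.png")
for im in(t0,t):
  for th in(125,140):
    cs,m=contour(im,(222,218,285,252),lambda u:u[:,:,2]>th)
    print("Tcut",[np.round((np.array(a)+b)/2,1) for a,b in zip(rect(w("top",cs[0],.027)),rect(w("top",cs[0],.042)))])
  cs,m=contour(im,(203,270,300,292),lambda u:u.min(2)>140);print("panel",[np.round(v,1) for v in rect(w("top",cs[0],.044))])
cs,m=contour(t,(225,250,275,275),lambda u:u.min(2)>135)
for c in cs[:2]: print("slider",[np.round(v,1) for v in rect(w("top",c,.043))])
```

```text
Tcut [array([556.8,  12.5]), array([71.4, 85.6]), np.float64(4.8)]
Tcut [array([556.9,  11.9]), array([69.8, 83.8]), np.float64(3.3)]
panel [array([434.7,   2.8]), array([ 13.8, 222.8]), np.float64(5.6)]
Tcut [array([558.1,  12.6]), array([71.2, 86.2]), np.float64(5.4)]
Tcut [array([558.2,  13. ]), array([69.4, 84.9]), np.float64(5.6)]
panel [array([436.1,   2.9]), array([ 14.1, 223.2]), np.float64(5.5)]
slider [array([484. ,   8.3]), array([ 39.3, 110.4]), np.float64(4.4)]
```

Emit:
{"method": "arm_command", "body": {"increments": [[0.029, -0.086, 0, 0.06, 0.18], [0.029, -0.086, 0, 0.104, 0.18], [0.029, -0.086, -0.06, 0.104, 0.18], [0.029, -0.086, -0.12, 0.104, 0.18], [0.029, -0.086, -0.15, 0.104, 0.18], [0.029, -0.086, -0.15, 0.104, 0.18], [0.029, -0.086, -0.15, 0.104, 0.18], [0.029, -0.086, -0.15, 0.104, 0.18]]}}

```text
clock: 14.3
ee_pos: [0.5827, -0.3187, 0.0494]
orientation: [-1.6, 1.568, -0.439]
ft_force: [1.2, 0.5, -0.4]
gripper_width: 0.592
```

Run:
```python
from h import *
print(jaw())
s=snap("scene","s8");t=snap("top","t8")
cv2.imwrite("pics/cb.png",np.hstack([crop(t,330,190,410,280,4),crop(s,180,200,260,290,4)]))
```

```text
(np.float64(66.52968981527961), array([ 0.5827, -0.3187,  0.0494]), array([ 0.0026, -0.0012, -1.    ]), array([ 1.25,  0.53, -0.4 ]), 0.5917290098216117, 14.3)
```

View pics/cb.png

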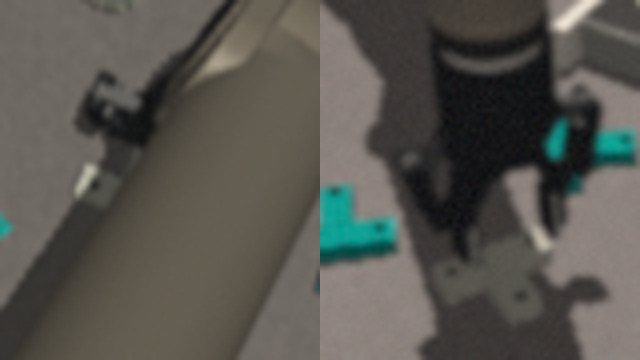

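Emit:
{"method": "arm_command", "body": {"increments": [[-0.001, -0.001, -0.04, 0.004, 0.18], [-0.001, -0.001, -0.06, 0.004, 0.18], [-0.001, -0.001, -0.072, 0.004, 0.18], [-0.001, -0.001, -0.072, 0.004, 0.18], [-0.001, -0.001, -0.072, 0.004, 0.18], [-0.001, -0.001, -0.072, 0.004, 0.18], [-0.001, -0.001, -0.072, 0.004, 0.18], [-0.001, -0.001, -0.072, 0.004, 0.18]]}}

```text
clock: 15.2
ee_pos: [0.5813, -0.319, 0.0051]
orientation: [-1.45, 1.57, -0.283]
ft_force: [-0.3, -1.1, 0.4]
gripper_width: 0.592
```

Emit:
{"method": "arm_command", "body": {"increments": [[0, 0, 0, 0, -1], [0, 0, 0, 0, -1], [0, 0, 0, 0, -1], [0, 0, 0, 0, -1], [0, 0, 0, 0, -1], [0, 0, 0, 0, -1], [0, 0, 0, 0, -1], [0, 0, 0, 0, -1]]}}

```text
clock: 16.0
ee_pos: [0.5813, -0.319, 0.005]
orientation: [-1.496, 1.57, -0.329]
ft_force: [0.4, 0.3, 4.9]
gripper_width: 0.258
```

Run:
```python
from h import *
print(jaw())
s=snap("scene","s9")
cv2.imwrite("pics/cc.png",crop(s,180,200,280,300,6))
```

```text
(np.float64(66.89381645127021), array([ 0.5813, -0.319 ,  0.005 ]), array([ 8.e-04, -3.e-04, -1.e+00]), array([0.36, 0.31, 4.91]), 0.25831111226589276, 16.0)
```

View pics/cc.png

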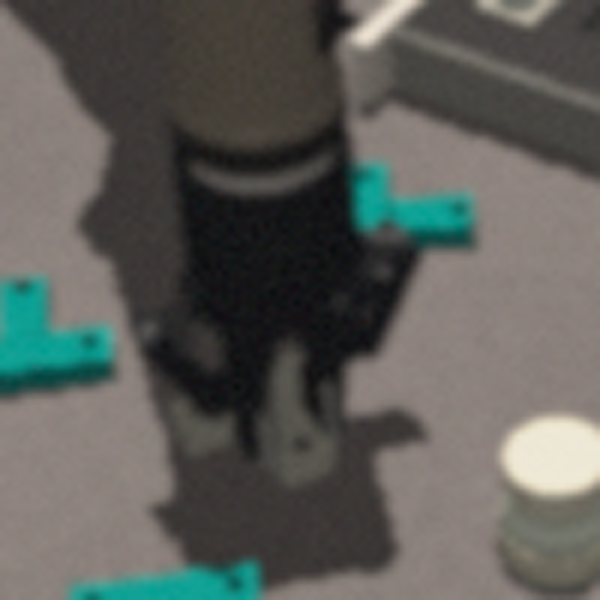

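Emit:
{"method": "arm_command", "body": {"increments": [[0, 0, 0.06, 0, -1], [0, 0, 0.13, 0, -1], [0, 0.03, 0.2, 0.05, -1], [0, 0.11, 0.2, 0.11, -1], [-0.005, 0.19, 0.2, 0.17, -1], [-0.01, 0.27, 0.2, 0.23, -1], [-0.015, 0.35, 0.2, 0.29, -1], [-0.016, 0.43, 0.2, 0.318, -1]]}}

```text
clock: 16.85
ee_pos: [0.5698, -0.0588, 0.1236]
orientation: [1.273, 1.569, 2.943]
ft_force: [1.0, 0.5, -1.0]
gripper_width: 0.259
```

Emit:
{"method": "arm_command", "body": {"increments": [[0, 0.07, 0, 0, -1], [0, 0.11, 0, 0, -1], [0, 0.125, 0, 0, -1], [0, 0.125, 0, 0, -1], [0, 0.125, 0, 0, -1], [0, 0.125, 0, 0, -1], [0, 0.125, 0, 0, -1], [0, 0.125, 0, 0, -1]]}}

```text
clock: 17.65
ee_pos: [0.5713, 0.0129, 0.1245]
orientation: [3.036, 1.571, -1.582]
ft_force: [0.1, 0.1, -1.4]
gripper_width: 0.256
```

Run:
```python
from h import *
print(jaw())
s=snap("scene","s10");t=snap("top","t10")
cv2.imwrite("pics/cd.png",np.hstack([crop(t,195,170,300,295,4),crop(s,230,125,330,250,4)]))
```

```text
(np.float64(95.40154062271903), array([0.5713, 0.0129, 0.1245]), array([-0.e+00, -2.e-04, -1.e+00]), array([ 0.09,  0.14, -1.38]), 0.2559348062341282, 17.65)
```

View pics/cd.png

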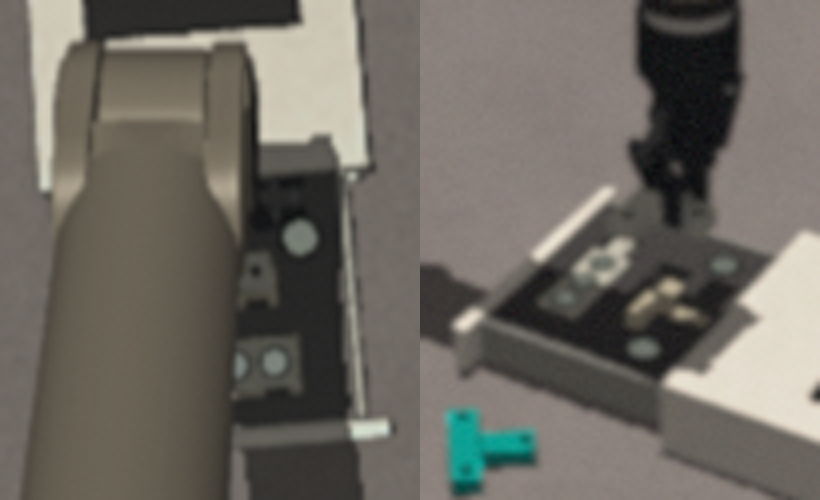

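Emit:
{"method": "arm_command", "body": {"increments": [[0, 0.002, -0.04, 0.001, -1], [0, 0.002, -0.08, 0.001, -1], [0, 0.002, -0.104, 0.001, -1], [0, 0.002, -0.104, 0.001, -1], [0, 0.002, -0.104, 0.001, -1], [0, 0.002, -0.104, 0.001, -1], [0, 0.002, -0.104, 0.001, -1], [0, 0.002, -0.104, 0.001, -1]]}}

```text
clock: 18.55
ee_pos: [0.5719, 0.0154, 0.063]
orientation: [-1.465, 1.569, 0.203]
ft_force: [-1.0, -0.8, -1.8]
gripper_width: 0.256
```

```bash
cat >> h.py <<'E'
def foot(shape,c,yaw,z,g=0):
    if shape=='s': p=[(-42-g,-17-g),(42+g,-17-g),(42+g,-8-g),(66+g,-8-g),(66+g,8+g),(42+g,8+g),(42+g,17+g),(-42-g,17+g)]
    else: p=[(-12-g,-40-g),(12+g,-40-g),(12+g,-12-g),(52+g,-12-g),(52+g,12+g),(12+g,12+g),(12+g,40+g),(-12-g,40+g)]
    p=np.array(p)/1e3;a=np.radians(yaw);q=p@np.array([[np.cos(a),np.sin(a)],[-np.sin(a),np.cos(a)]])+c
    return np.c_[q,np.full(len(q),z)]
def draw(n,im,box,k,items,out):
    x0,y0,x1,y1=box;u=crop(im,*box,k)
    for P,col in items:
        q=((proj(n,P)-[x0,y0]+.5)*k-.5).round().astype(int);cv2.polylines(u,[q],True,col,1)
    cv2.imwrite(out,u)
E
python3 - <<'E'
from h import *
j=jaw();print(j)
s=snap("scene","s11");t=snap("top","t11")
e=j[1];a=np.radians(j[0]-90);c=e[:2]-.0335*np.array([np.cos(a),np.sin(a)]);zb=e[2]-.005
print(c,j[0]-90,zb)
T=np.array([.5382,.0108])
it=[(foot('t',c,j[0]-90,zb+.016),(0,255,0)),(foot('t',T,5.5,.042,3),(0,0,255))]
draw("top",t,(225,205,295,290),7,it,"pics/d4.png")
draw("scene",s,(240,160,340,240),7,it,"pics/d5.png")
E
```

```text
(np.float64(95.60314718179042), array([0.5719, 0.0154, 0.063 ]), array([ 1.5e-03,  3.0e-04, -1.0e+00]), array([-1.01, -0.82, -1.85]), 0.25564639384339444, 18.55)
[0.53856006 0.01212914] 5.603147181790419 0.058
```

View pics/d4.png

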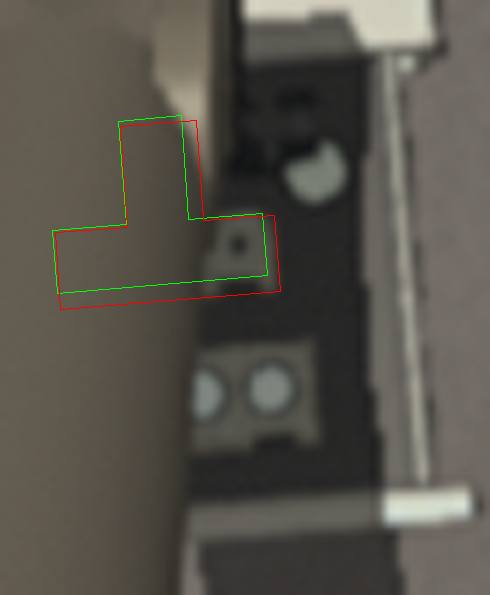

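View pics/d5.png

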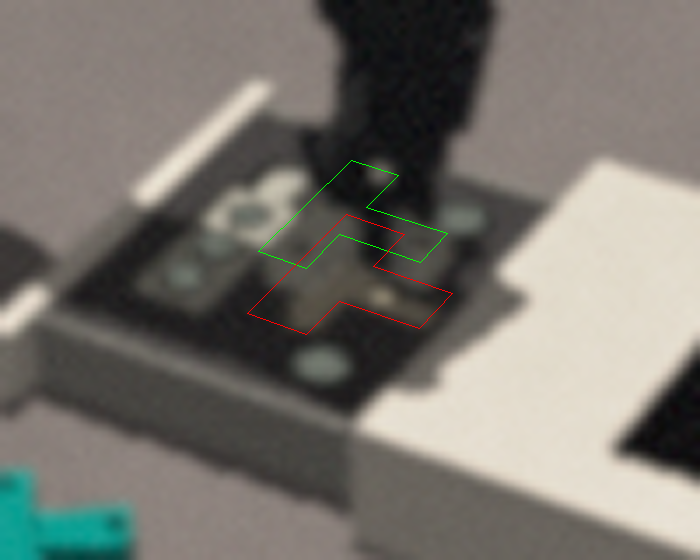

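Emit:
{"method": "arm_command", "body": {"increments": [[0, -0.002, -0.01, 0, -1], [0, -0.002, -0.02, 0, -1], [0, -0.002, -0.02, 0, -1], [0, -0.002, -0.02, 0, -1], [0, -0.002, -0.02, 0, -1], [0, -0.002, -0.02, 0, -1], [0, -0.002, -0.02, 0, -1], [0, -0.002, -0.02, 0, -1]]}}

```text
clock: 19.45
ee_pos: [0.5714, 0.0142, 0.0503]
orientation: [-1.044, 1.571, 0.624]
ft_force: [0.5, 0.7, -1.7]
gripper_width: 0.258
```

Emit:
{"method": "arm_command", "body": {"increments": [[0, 0, -0.003, 0, -1], [0, 0, -0.006, 0, -1], [0, 0, -0.009, 0, -1], [0, 0, -0.011, 0, -1], [0, 0, -0.011, 0, -1], [0, 0, -0.011, 0, -1], [0, 0, -0.011, 0, -1], [0, 0, -0.011, 0, -1]]}}

```text
clock: 20.25
ee_pos: [0.5714, 0.0142, 0.0436]
orientation: [-1.134, 1.571, 0.535]
ft_force: [-0.5, -1.0, -1.0]
gripper_width: 0.263
```

Emit:
{"method": "arm_command", "body": {"increments": [[0, 0, -0.001, 0, -1], [0, 0, -0.001, 0, -1], [0, 0, -0.001, 0, -0.2], [0, 0, -0.001, 0, -0.2], [0, 0, -0.001, 0, -0.2], [0, 0, -0.001, 0, -0.2], [0, 0, 0.01, 0, -0.2], [0, 0, 0.03, 0, -0.2]]}}

```text
clock: 21.05
ee_pos: [0.5706, 0.0141, 0.0615]
orientation: [1.55, 1.569, -3.064]
ft_force: [0.0, -0.2, -1.0]
gripper_width: 0.401
```

Run:
```python
from h import *
print(jaw())
s=snap("scene","s12");t=snap("top","t12")
cv2.imwrite("pics/ce.png",crop(s,240,150,340,235,7))
```

```text
(np.float64(95.60475024106525), array([0.5706, 0.0141, 0.0615]), array([-1.8e-03, -1.0e-04, -1.0e+00]), array([ 0.03, -0.17, -1.  ]), 0.4005656114787439, 21.05)
```

View pics/ce.png

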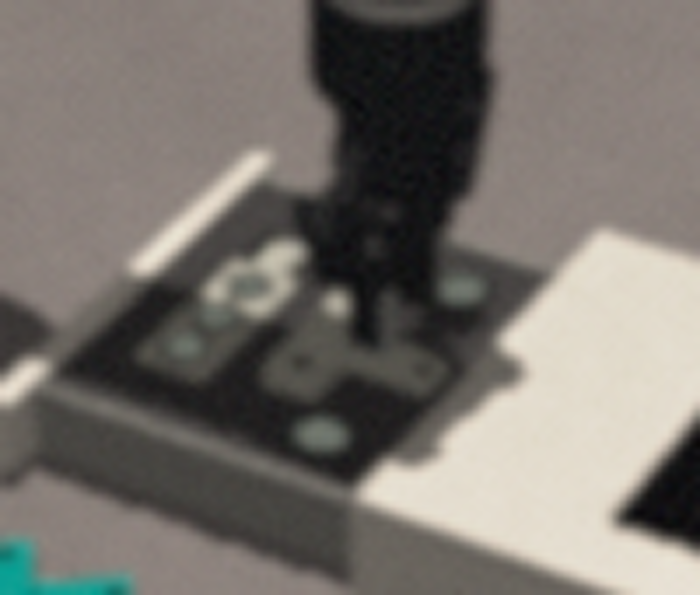

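Emit:
{"method": "arm_command", "body": {"increments": [[0, 0, 0.04, 0, -0.2], [-0.02, -0.002, 0.04, 0, -1], [-0.04, -0.004, 0.04, 0, -1], [-0.053, -0.005, 0.04, 0, -1], [-0.053, -0.005, 0.04, 0, -1], [-0.053, -0.005, 0.03, 0, -1], [-0.053, -0.005, 0.01, 0, -1], [-0.053, -0.005, 0, 0, -1]]}}

```text
clock: 21.95
ee_pos: [0.5389, 0.0113, 0.0598]
orientation: [1.555, 1.569, -3.059]
ft_force: [-0.5, 0.6, -1.1]
gripper_width: 0.002
```

Emit:
{"method": "arm_command", "body": {"increments": [[0, 0, -0.003, 0, -1], [0, 0, -0.006, 0, -1], [0, 0, -0.009, 0, -1], [0, 0, -0.012, 0, -1], [0, 0, -0.014, 0, -1], [0, 0, -0.016, 0, -1], [0, 0, -0.016, 0, -1], [0, 0, -0.016, 0, -1]]}}

```text
clock: 22.75
ee_pos: [0.5397, 0.0112, 0.0523]
orientation: [-1.186, 1.57, 0.483]
ft_force: [-1.1, 0.0, 2.5]
gripper_width: 0.001
```

Emit:
{"method": "arm_command", "body": {"increments": [[-0.001, 0, -0.002, 0, -1], [-0.001, 0, -0.004, 0, -1], [-0.001, 0, -0.006, 0, -1], [-0.001, 0, -0.007, 0, -1], [-0.001, 0, -0.007, 0, -1], [-0.001, 0, -0.007, 0, -1], [-0.001, 0, -0.007, 0, -1], [-0.001, 0, -0.007, 0, -1]]}}

```text
clock: 23.55
ee_pos: [0.5395, 0.0111, 0.0486]
orientation: [-1.435, 1.57, 0.233]
ft_force: [-1.4, 0.6, 8.0]
gripper_width: -0.002
```

Emit:
{"method": "arm_command", "body": {"increments": [[0, 0, -0.003, 0, -1], [0, 0, -0.006, 0, -1], [0, 0, -0.008, 0, -1], [0, 0, -0.008, 0, -1], [0, 0, -0.008, 0, -1], [0, 0, -0.008, 0, -1], [0, 0, -0.008, 0, -1], [0, 0, -0.008, 0, -1]]}}

```text
clock: 24.35
ee_pos: [0.5391, 0.0111, 0.0431]
orientation: [-1.66, 1.57, 0.009]
ft_force: [-1.2, -0.3, 5.0]
gripper_width: 0.004
```

Emit:
{"method": "arm_command", "body": {"increments": [[0, 0, -0.001, 0, -1], [0, 0, -0.002, 0, -1], [0, 0, -0.003, 0, -1], [0, 0, -0.003, 0, -1], [0, 0, -0.003, 0, -1], [0, 0, -0.003, 0, -1], [0, 0, -0.003, 0, -1], [0, 0, -0.003, 0, -1]]}}

```text
clock: 25.15
ee_pos: [0.5404, 0.0112, 0.043]
orientation: [-1.442, 1.568, 0.226]
ft_force: [-3.0, -1.5, 15.1]
gripper_width: 0.001
```

Emit:
{"method": "arm_command", "body": {"increments": [[0, 0, 0.08, 0, -1], [0, 0, 0.16, 0, -1], [0, -0.08, 0.16, 0, -1], [-0.04, -0.16, 0.16, 0, -1], [-0.08, -0.24, 0.16, 0, -1], [-0.12, -0.3, 0.16, 0, -1], [-0.17, -0.35, 0.16, 0, -1], [-0.2, -0.38, 0.16, 0, -1]]}}

```text
clock: 25.95
ee_pos: [0.4155, -0.2194, 0.1364]
orientation: [1.456, 1.569, 3.12]
ft_force: [0.5, 0.2, 1.1]
gripper_width: 0.002
```

Run:
```python
from h import *
print(jaw())
s=snap("scene","s13");t=snap("top","t13")
cv2.imwrite("pics/cf.png",np.hstack([crop(t,200,205,295,290,4),crop(s,240,165,340,250,4)]))
cs,m=contour(t,(203,270,300,292),lambda u:u.min(2)>140);print("panel",[np.round(v,1) for v in rect(w("top",cs[0],.044))])
for nm,box in(("slider",(225,250,275,275)),("T",(225,218,275,252))):
  for th in (125,140):
    cs,m=contour(t,box,lambda u:u.min(2)>th);print(nm,[np.round(v,1) for v in rect(w("top",cs[0],.043))])
```

```text
(np.float64(95.34402767630381), array([ 0.4155, -0.2194,  0.1364]), array([-0.002,  0.   , -1.   ]), array([0.45, 0.16, 1.06]), 0.0024801617941538415, 25.95)
panel [array([437.3,   2.8]), array([ 14.2, 222.9]), np.float64(5.5)]
slider [array([484.7,   8. ]), array([ 40.4, 111.5]), np.float64(5.0)]
slider [array([485.2,   8.6]), array([ 38. , 108.7]), np.float64(4.6)]
T [array([559.6,  13.9]), array([66.8, 81.6]), np.float64(6.7)]
T [array([559.7,  13.9]), array([64.6, 80. ]), np.float64(6.1)]
```

View pics/cf.png

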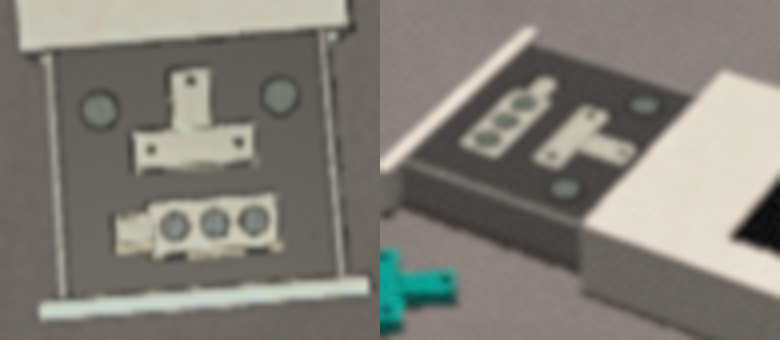

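Both parts look flush in both views and both stopped hard at a tip height of 0.043 m. Now moving to the front of the panel.

Emit:
{"method": "arm_command", "body": {"increments": [[-0.018, 0.08, 0, 0, -1], [-0.018, 0.16, 0, 0, -1], [-0.018, 0.24, 0, 0, -1], [-0.018, 0.32, 0, 0, -1], [-0.018, 0.366, 0, 0, -1], [-0.018, 0.366, 0, 0, -1], [-0.018, 0.366, 0, 0, -1], [-0.018, 0.366, 0, 0, -1]]}}

```text
clock: 26.85
ee_pos: [0.4081, 0.0022, 0.1369]
orientation: [1.842, 1.57, -2.773]
ft_force: [-0.1, 0.5, -0.5]
gripper_width: -0.002
```

Emit:
{"method": "arm_command", "body": {"increments": [[0, 0, -0.06, 0, -1], [0, 0, -0.12, 0, -1], [0, 0, -0.16, 0, -1], [0, 0, -0.19, 0, -1], [0, 0, -0.19, 0, -1], [0, 0, -0.19, 0, -1], [0, 0, -0.19, 0, -1], [0, 0, -0.19, 0, -1]]}}

```text
clock: 27.65
ee_pos: [0.4092, 0.0027, 0.0242]
orientation: [-1.479, 1.568, 0.189]
ft_force: [-0.6, 0.2, -0.5]
gripper_width: 0.002
```

Run:
```python
from h import *
print(jaw())
s=snap("scene","s14")
cv2.imwrite("pics/cg.png",crop(s,210,120,340,250,5)[:600])
```

```text
(np.float64(95.57581722658742), array([0.4092, 0.0027, 0.0242]), array([ 2.4e-03,  5.0e-04, -1.0e+00]), array([-0.65,  0.23, -0.47]), 0.00236727213819836, 27.65)
```

View pics/cg.png

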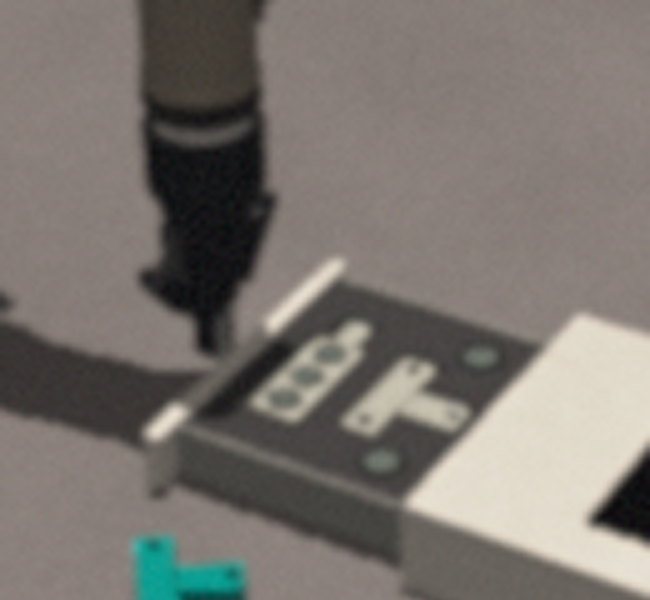

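Emit:
{"method": "arm_command", "body": {"increments": [[0.008, 0.001, 0, 0, -1], [0.016, 0.0015, 0, 0, -1], [0.026, 0.0025, 0, 0, -1], [0.038, 0.0035, 0, 0, -1], [0.05, 0.005, 0, 0, -1], [0.062, 0.006, 0, 0, -1], [0.074, 0.007, 0, 0, -1], [0.086, 0.008, 0, 0, -1]]}}

```text
clock: 28.5
ee_pos: [0.4598, 0.0077, 0.0228]
orientation: [1.435, 1.57, 3.104]
ft_force: [-3.5, -0.1, -0.5]
gripper_width: -0.002
```

Emit:
{"method": "arm_command", "body": {"increments": [[0.013, 0.0013, 0, 0, -1], [0.026, 0.0025, 0, 0, -1], [0.039, 0.0037, 0, 0, -1], [0.052, 0.005, 0, 0, -1], [0.065, 0.0062, 0, 0, -1], [0.078, 0.0075, 0, 0, -1], [0.091, 0.0087, 0, 0, -1], [0.104, 0.01, 0, 0, -1]]}}

```text
clock: 29.3
ee_pos: [0.5227, 0.0137, 0.0231]
orientation: [0.818, 1.571, 2.486]
ft_force: [-3.3, -0.4, -3.0]
gripper_width: -0.002
```

Emit:
{"method": "arm_command", "body": {"increments": [[0.013, 0.0013, 0, 0, -1], [0.026, 0.0025, 0, 0, -1], [0.039, 0.0037, 0, 0, -1], [0.052, 0.005, 0, 0, -1], [0.065, 0.0062, 0, 0, -1], [0.078, 0.0075, 0, 0, -1], [0.085, 0.008, 0, 0, -1], [0.085, 0.008, 0, 0, -1]]}}

```text
clock: 30.1
ee_pos: [0.5754, 0.0187, 0.0237]
orientation: [-1.554, 1.567, 0.115]
ft_force: [-0.7, -0.3, 0.6]
gripper_width: 0.003
```

Emit:
{"method": "arm_command", "body": {"increments": [[0.006, 0.0006, 0, 0, -1], [0.012, 0.0012, 0, 0, -1], [0.018, 0.0018, 0, 0, -1], [0.022, 0.0022, 0, 0, -1], [0.022, 0.0022, 0, 0, -1], [0.022, 0.0022, 0, 0, -1], [0.022, 0.0022, 0, 0, -1], [0.022, 0.0022, 0, 0, -1]]}}

```text
clock: 30.9
ee_pos: [0.5869, 0.0198, 0.0233]
orientation: [-1.493, 1.57, 0.176]
ft_force: [0.0, -1.2, -0.3]
gripper_width: 0.002
```

Emit:
{"method": "arm_command", "body": {"increments": [[0.003, 0.0003, 0, 0, -1], [0.006, 0.0006, 0, 0, -1], [0.008, 0.0008, 0, 0, -1], [0.008, 0.0008, 0, 0, -1], [0.008, 0.0008, 0, 0, -1], [0.008, 0.0008, 0, 0, -1], [0.008, 0.0008, 0, 0, -1], [0.008, 0.0008, 0, 0, -1]]}}

```text
clock: 31.7
ee_pos: [0.5894, 0.0199, 0.0228]
orientation: [1.513, 1.567, -3.102]
ft_force: [-4.9, 0.5, 3.5]
gripper_width: 0.003
```

Run:
```python
from h import *
print(jaw())
s=snap("scene","s15")
cv2.imwrite("pics/ch.png",crop(s,230,120,390,260,4))
```

```text
(np.float64(95.59326068868094), array([0.5894, 0.0199, 0.0228]), array([-3.7e-03, -1.0e-04, -1.0e+00]), array([-4.9 ,  0.54,  3.51]), 0.0029116685071856113, 31.7)
```

View pics/ch.png

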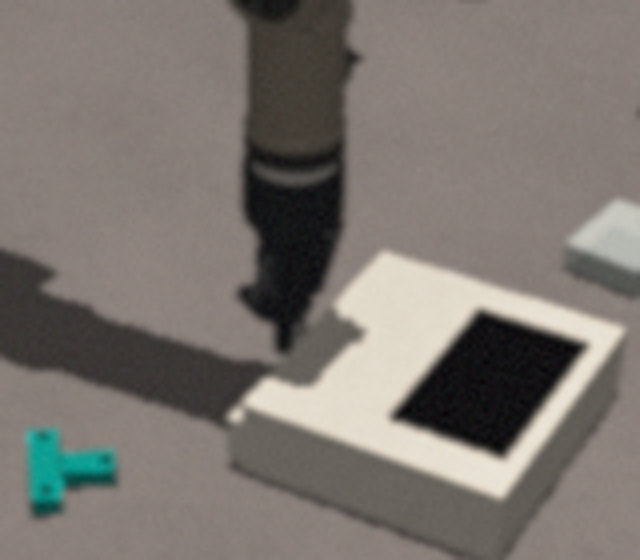

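Emit:
{"method": "arm_command", "body": {"increments": [[0.002, 0, 0, 0, -1], [0.004, 0, 0, 0, -1], [0.006, 0.0006, 0, 0, -1], [0.006, 0.0006, 0, 0, -1], [0.006, 0.0006, 0, 0, -1], [0.006, 0.0006, 0, 0, -1], [0.006, 0.0006, 0, 0, -1], [0.006, 0.0006, 0, 0, -1]]}}

```text
clock: 32.55
ee_pos: [0.5894, 0.0199, 0.0223]
orientation: [1.527, 1.559, -3.088]
ft_force: [-11.9, -0.2, 8.6]
gripper_width: 0.002
```

Hard stop: 12 N with no movement. I'll back off and check how far the drawer has shut.

Emit:
{"method": "arm_command", "body": {"increments": [[-0.04, 0, 0, 0, -1], [-0.1, 0, 0, 0, -1], [-0.15, 0, 0.05, 0, -1], [-0.2, 0, 0.12, 0, -1], [-0.2, 0, 0.2, 0, -1], [-0.2, -0.08, 0.25, 0, -1], [-0.2, -0.16, 0.25, 0, -1], [-0.2, -0.24, 0.25, 0, -1]]}}

```text
clock: 33.35
ee_pos: [0.477, -0.1231, 0.1756]
orientation: [-1.733, 1.564, -0.062]
ft_force: [1.3, 0.2, -0.7]
gripper_width: -0.002
```

Emit:
{"method": "arm_command", "body": {"increments": [[0, -0.08, 0, 0, -1], [0, -0.16, 0, 0, -1], [0, -0.2, 0, 0, -1], [0, -0.2, 0, 0, -1], [0, -0.2, 0, 0, -1], [0, -0.2, 0, 0, -1], [0, -0.2, 0, 0, -1], [0, -0.2, 0, 0, -1]]}}

```text
clock: 34.15
ee_pos: [0.4752, -0.2405, 0.1732]
orientation: [-0.711, 1.57, 0.96]
ft_force: [-0.4, -0.2, 0.6]
gripper_width: 0.002
```

Run:
```python
from h import *
print(jaw())
s=snap("scene","s16");t=snap("top","t16")
cv2.imwrite("pics/ci.png",np.hstack([crop(t,190,130,300,240,4),crop(s,230,165,340,275,3.6363636)]) if False else crop(t,190,130,300,240,5))
cv2.imwrite("pics/cj.png",crop(s,230,165,390,265,5))
cs,m=contour(t,(190,200,300,235),lambda u:u.min(2)>140)
for c in cs[:3]: print([np.round(v,1) for v in rect(w("top",c,.044))])
```

```text
(np.float64(95.73145532894092), array([ 0.4752, -0.2405,  0.1732]), array([ 3.e-04,  5.e-04, -1.e+00]), array([-0.43, -0.15,  0.57]), 0.0021531039945109215, 34.15)
[array([631.2,  23.4]), array([ 48.6, 228.3]), np.float64(0.9)]
[array([606.2,  19.2]), array([ 12.7, 223.9]), np.float64(5.4)]
```

View pics/ci.png

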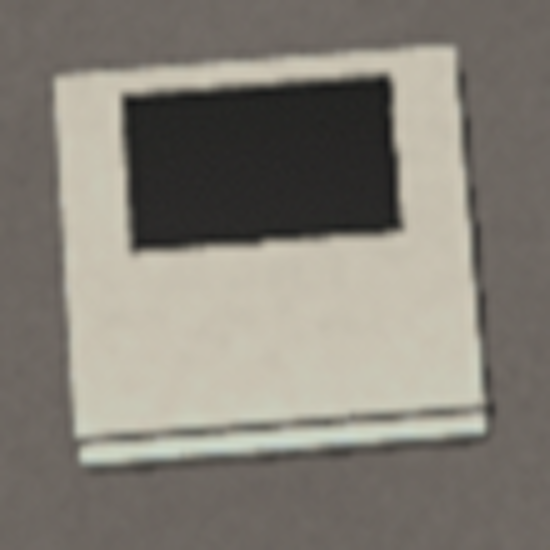

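View pics/cj.png

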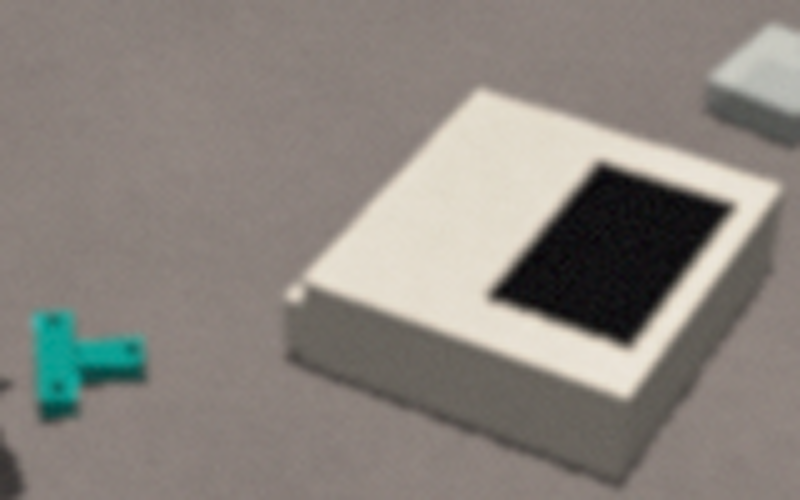

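Run:
```python
from h import *
a=cv2.imread("pics/top0.png").astype(int);b=cv2.imread("pics/t16.png").astype(int)
for nm,(x0,y0,x1,y1) in dict(flask=(115,155,165,192),jar=(345,165,375,197)).items(): print(nm,np.abs(a-b)[y0:y1,x0:x1].mean().round(2))
print(robot.finish_job())
```

```text
flask 3.32
jar 3.26
the job is handed in; nothing more can be done
None
```

The slider and the T-bracket are both in their cutouts and the drawer is pushed shut. I handed the job in at about 34 s of the 72 s allowed; no verdict is reported back.

**Parts:** I gripped the slider and the plain aluminium T (not the turquoise ones) and laid each on its foam lips. I pressed each down with the shut fingers until it stopped hard at a tip height of 0.043 m, the height given for a seated part. Both cameras then showed the two parts flush, within about 1–2 mm of where they should lie.

**Drawer:** It stopped hard after about 172 mm of travel, with 12 N of push and no further movement. The pictures show its panel against the cabinet. I could not read the joint value, and with the drawer shut the parts can no longer be seen.

**Flask and jar:** Their spots in the top picture are unchanged from the start.

**Where the checks were less clean:**
- **Press force:** the last push went past the 8–14 N press force, to about 20 N on the slider and 15 N on the bracket, once each was already on its floor.
- **Drawer shift:** the drawer slid in about 2.5 mm over the two pressings. I re-measured it before placing the bracket.
- **Bracket angle:** the last picture gave 6.1–6.7° against 5.5° for the drawer, a difference of up to 0.02 rad and within the 0.1 rad allowed.

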